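# Clear the plate clamp and hold its spring jaw open at the mark

## Task

In this porcelain-painting studio, get the spring clamp ready for the next plate: first clear the two crumpled paper balls off its board into the red bin. Then pull the clamp's orange handle out against its spring until the black pointer stands at the red mark, and keep it there: finish while still holding the handle at the mark with the gripper, as the jaw springs back if let go. Leave the blue pot, the amber bottle, the green jar and the cup beside it where they stand.

Things in the scene. Friction and masses are not known exactly. Their poses are not given: they have to be found in the camera images.
- clamp: Plate clamp, fixed: a flat plywood board 340 x 200 x 18 mm. Origin: centre of its underside, at table height; z up; x along its length, the way the moving jaw is pulled. Fixed wooden jaw at x -160 to -136 mm, 130 mm wide, top 52 mm above the table; moving jaw's cork face at x -4 mm when home, so 132 mm of bare board between them; steel end block at x 148 to 168 mm, top 40 mm high.
- jaw (a joint): How far the moving jaw is pulled out along the clamp's +x, in m: 0 fully home (at the start), 0.11 the far stop. A spring always pulls it home: about 4 N at 0, 0.7 N more per 10 mm, plus 0.4 N friction. No latch. The jaw's block is 30 mm long (x), 130 mm wide (y), its top 49 mm above the table.
- handle (a point): Grip point on the moving jaw's orange upright handle: a flat tab 14 mm thick along the clamp's x and 50 mm wide along its y, standing on the middle of the jaw's block from 49 to 101 mm above the table. The point is in the middle of its thickness and width, 79 mm above the table. Beside its two broad faces the space above the block is free.
- pointer (a point): Tip of the black pointer, 6 mm thick along the clamp's x, on the jaw's side at the clamp's +y; the point lies on the pointer's centre line, 26 mm above the table. It moves with the jaw and has the same clamp x as the handle.
- mark: The mark: a red clip 6 mm thick along the clamp's x, on the board's +y edge at the white scale strip, 48 to 83 mm out from the pointer's home; it stays put during a run. Axes as the clamp's; origin in the middle of its thickness, on the board's top. The pointer is at the mark when both have the same clamp x (centre lines side by side).
- bin: Red round open waste bin, fixed, rim diameter 140 mm, narrower at the foot, height 105 mm, wall 4 mm. Origin: centre of its underside, at table height.
- wad_a: Hard crumpled paper ball, white with orange, about 41 mm across and 36 mm high, 14 g, faceted so that it does not roll far. Origin at its centre, 36 mm above the table when lying on the clamp's board.
- wad_b: Hard crumpled paper ball like the other, white with blue.
- pot: Bystander: blue ceramic pot, 94 mm across, 95 mm high, near the bin (the two may swap places). Origin under its centre.
- cup: Bystander: white porcelain cup, 84 mm across, 85 mm high, to the right of the clamp. Origin under its centre.
- jar: Bystander: green glass jar with white lid, 60 mm across, 55 mm high, to the right of the clamp. Origin under its centre.
- amber: Bystander: small amber bottle with black cap, 34 mm across, 70 mm high, to the left of the bin and pot. Origin under its centre.

How it is judged:
On the way, in this order (a step that is already met when the one before it is completed fails the run):
1. both paper balls lie in the red bin (horizontal distance between each of wad_a, wad_b and bin below 0.068 m and z of wad_a in the frame of bin between 0 and 0.1 m and z of wad_b in the frame of bin between 0 and 0.1 m), for 0.2 s.
2. the gripper holds the spring jaw with its pointer at the red mark (x of pointer in the frame of mark between -0.005 and 0.005 m and contact force between the fingers and jaw above 3 N), for 0.3 s.
At the end, for the whole second after the job is handed in: Both paper balls are inside the red bin, below its rim; the pointer is within 5 mm of the red mark along the clamp's length and still (under 10 mm/s), held against the spring by the gripper's fingers (more than 3 N between fingers and jaw) through the last second (all of step 1 and all of step 2 and velocity of joint jaw between -0.01 and 0.01 m/s); the arm keeps its last pose, push and grip.
It fails at once if a bystander (blue pot, cup at the right, green jar or amber bottle) is shifted by more than 30 mm (distance of any of pot, cup, jar, amber from where it was at the start of the episode above 0.03 m).
It fails at once if a bystander is tipped over (angle between any of pot, cup, jar, amber's own z axis and vertical above 0.5 rad).
It also fails if it takes over 64 s, if anything falls off the work surface, if the arm or the gripper's body presses on something with over 40 N, if the wrist force passes 120 N, or if a joint passes its speed limit or range.

## Robot

A 6-joint arm with a two-finger parallel gripper is mounted at the origin on the work surface. World frame = base frame: x ahead of the robot, y to its left, z up, the work surface at z = 0. Lengths are in m, angles in rad, forces in N, time in s.
With the tool pointing down it reaches from about 0.375 to 0.975 m from the base axis. Payload 3.8 kg.
Tool frame: the origin (TCP) lies midway between the tips of the shut fingers; the grasp point (between the pads) lies 19 mm behind it; z points along the fingers, y is the line along which they close (so a half turn about z gives the same grasp; the last joint's range is limited). The gripper opens to 85 mm and grips with 20 to 120 N. Pads are 22 mm wide; open, the fingers measure 114 mm over their backs; the gripper's body (76 mm by 85 mm) begins 54 mm behind the grasp point. The pads swing forward as they close: fully open they stand 13 mm farther back than shut.
Start: joints at [-1.255, 0.264, 1.604, -0, 1.274, -0.037], TCP at [0.233, -0.633, 0.231] pointing down, gripper open.
Joint ranges: [-2.63, 2.63], [-0.94, 2.18], [0.31, 2.57], [-1.31, 4.45], [0, 2.66], [-2.55, 2.55]. Speed limits (rad/s): [2.57, 2.57, 3.14, 3.14, 3.14, 3.14].

## Interface

Orientations are given as a rotation vector (axis times angle).
In Python, from workcell import bot, imaging gives the robot as it stands.
- The arm moves only by the tool step_arm, never from a script. Its argument "series" is a list of rows, each an object of numbers: "grip": the closure, from -1 (fully open) to 1 (shut); "x", "y", "z": the shift along the tool's x, y, z normalised to -1 to 1, where 1 is 500 mm; "ax", "ay", "az": the turn, a rotation vector about the tool's x, y, z normalised to -1 to 1, where 1 is 30 degrees. A call has 1 to 12 rows; each row is the pose to reach, as a shift and turn from the pose commanded when the call began, along the tool's axes at that moment; what a row does not reach only later rows make up. A row lasts 1/10 s, in which the tool goes at most 50 mm and 8.59 degrees, less where a joint would pass 70% of its speed; a pose out of reach is approached as far as the arm can. A call with a number of a shift or a turn outside -1 to 1 is refused whole. A call with a gripper value outside its range is refused whole. The fingers move at their own pace and stop on an object; "force" is the grip in N (left out, the last holds). Time passes only in rows, so rows that repeat a pose let the fingers close. It gives the time, the measured TCP pose, the force, the opening and the grip force at its end, in the units of the state.
- bot.read_state(): the state, without advancing time (a new reading comes with each control period).
- imaging.read_camera(name): name is "side" or "top" or "wrist"; returns a dict with "img" (480x640x3 uint8, red, green, blue), "fx", "fy", "cx", "cy" (pixels), "k1" (the pictures are not rectified: a ray, as slopes to the right and down, at radius r is drawn at 1 + k1 r^2 times it, then the intrinsics apply), "R" (3x3) and "t" (3): a world point X has camera coordinates R X + t. Camera axes: x right, y down, z forward; pixel columns grow to the right and rows downward; lengths in m; the calibration is good to about 2 mm. A picture is of the moment at which its call begins. There is no depth.
- bot.finish_job(): hands the job in; it is judged then, once.
The state is a dict: "time": time; "q": joint angles; "joint_vel": joint speeds; "joint_torque": joint torques, N m; "tool_pos": TCP position; "tcp_rot": TCP orientation; "wrist_force": force on the tool from outside, world axes, zero at the start; "torque": the same for the moment, N m; "width": opening from 0.0 (shut) to 1.0 (fully open); "grip_force": force on a finger pad.
Only numpy, scipy, OpenCV 4.12 (cv2) and the standard library are available. Lean on these libraries where they do the work, as an engineer would, in place of code of your own. Each camera call takes 0.05 s, during which the arm holds its last target. There are 200 camera calls.

## Working session

There is one attempt and no reset: what is moved stays moved. The work goes in short steps, Python scripts to look and compute and a tool call to move; the robot and the scene stay as the last step left them, time stands still between calls to the robot, and variables do not carry over. Pictures are saved under pics/ and viewed, at most 10 in all, crops included, and the job is handed in when it is done.

Besides the shell and the picture viewer there is one more tool, called after "Request:" in YAML: its name, and indented under it one key for each argument. step_arm: Moves the arm, as the interface text tells. Scaled input: -1 to 1 covers 500 mm each way for a shift and 30 degrees each way for a turn. Its arguments: {"type":"object","properties":{"series":{"type":"array","items":{"type":"object","properties":{"grip":{"type":"number"},"x":{"type":"number","minimum":-1,"maximum":1},"y":{"type":"number","minimum":-1,"maximum":1},"z":{"type":"number","minimum":-1,"maximum":1},"ax":{"type":"number","minimum":-1,"maximum":1},"ay":{"type":"number","minimum":-1,"maximum":1},"az":{"type":"number","minimum":-1,"maximum":1}}}},"force":{"type":"number"}},"required":["series"]}

```bash
mkdir -p pics
cat > h.py <<'E'
import numpy as np, cv2, json
from workcell import bot, imaging
from scipy.spatial.transform import Rotation as Ro
def snap(name, f=None):
    c=imaging.read_camera(name)
    np.savez(f'cal_{name}.npz',**c)
    if f: cv2.imwrite('pics/'+f, c['img'][:,:,::-1])
    return c
def ray(c,u,v):
    k=float(c['k1']); p=np.array([(u-c['cx'])/c['fx'],(v-c['cy'])/c['fy']]); s=p.copy()
    for _ in range(30): s=p/(1+k*(s@s))
    R=np.array(c['R']); o=-R.T@np.array(c['t']); return o,R.T@np.r_[s,1]
def at(c,u,v,z):
    o,d=ray(c,u,v); return o+d*(z-o[2])/d[2]
def load(n): return dict(np.load(f'cal_{n}.npz'))
def tool(target):
    s=bot.read_state(); return Ro.from_rotvec(s['tcp_rot']).inv().apply(np.array(target)-s['tool_pos'])
E
python3 - <<'E'
from h import *
for n in('top','side'):
    c=snap(n,n+'1.png'); print(n,-np.array(c['R']).T@c['t'],c['fx'],c['k1'])
s=bot.read_state();print(s); print(Ro.from_rotvec(s['tcp_rot']).as_matrix().round(3))
E
```

```text
top [ 0.34995964 -0.00393331  1.39951139] 511.36751369719275 -0.15063191164803774
side [0.27623243 1.0728932  0.95252393] 575.918786967899 0.05142641133320872
{'time': 0.1, 'q': array([-1.25491608e+00,  2.64710565e-01,  1.60523402e+00,  1.90932062e-05,
        1.27375483e+00, -3.69069354e-02]), 'joint_vel': array([-0.0005944 , -0.00342069, -0.00281977,  0.00046168,  0.00024347,
        0.0003339 ]), 'joint_torque': array([ 5.75695085e-04, -5.16704750e+01, -3.68590057e+01,  2.79807682e-05,
        6.33088377e-03, -1.87391862e-05]), 'tool_pos': array([ 0.2330119 , -0.63278548,  0.23006634]), 'tcp_rot': array([-3.09078949e+00, -5.50912318e-01,  4.31429366e-04]), 'wrist_force': array([0.19862099, 0.52864553, 0.49414481]), 'torque': array([-0.0172219 , -0.02401965, -0.06128695]), 'grip_force': 0.0, 'width': 1.0007889137047676}
[[ 0.938  0.346 -0.001]
 [ 0.346 -0.938  0.002]
 [ 0.    -0.002 -1.   ]]
```

View pics/top1.png

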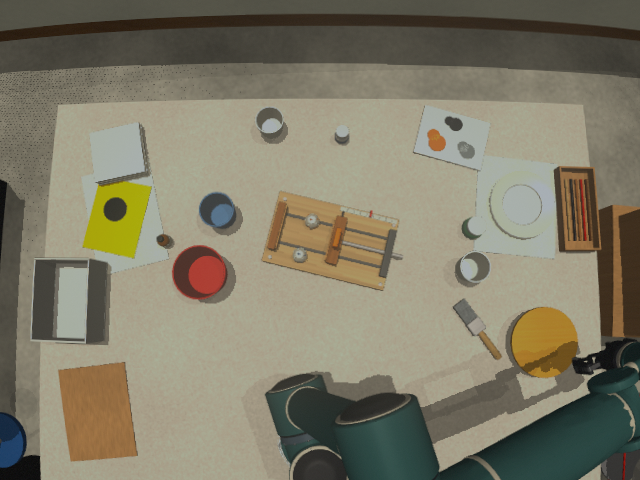

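View pics/side1.png

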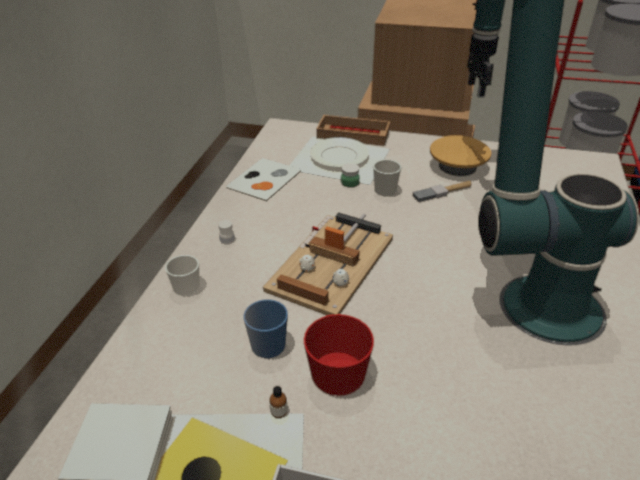

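The top view shows the clamp near (335,240), the balls at about (312,222) and (299,255), the bin at (200,272) and the pot at (217,210). I'll enlarge the clamp.

Run:
```python
from h import *
c=load('top'); cv2.imwrite('pics/crop1.png',cv2.resize(c['img'][180:300,255:415,::-1],None,fx=5,fy=5,interpolation=cv2.INTER_CUBIC))
```

```text
(no output)
```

View pics/crop1.png

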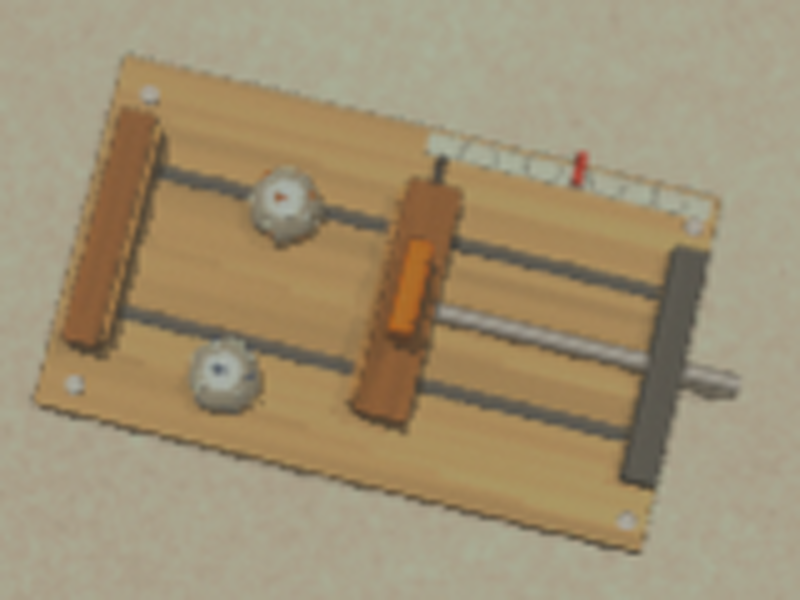

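The crop shows the board corners at (126,55), (720,200), (640,552) and (36,402). Ball a is at (285,205), ball b at (225,375), the handle top at (410,287), the pointer at (441,165) and the mark at (580,170).

Run:
```python
from h import *
c=load('top')
P=lambda x,y,z: at(c,255+x/5-.4,180+y/5-.4,z)
C=np.array([P(*p,.018)[:2] for p in[(126,55),(720,200),(640,552),(36,402)]])
print('sides',[np.linalg.norm(C[i]-C[(i+1)%4]).round(4) for i in range(4)])
o=C.mean(0); ex=C[1]-C[0]+C[2]-C[3]; ex/=np.linalg.norm(ex); ey=np.array([-ex[1],ex[0]])
print('clamp',o,'ex',ex,'ang',np.degrees(np.arctan2(ex[1],ex[0])))
for n,p in dict(a=(285,205,.038),b=(225,375,.038),handle=(410,287,.101),ptr=(441,165,.026),mark=(580,170,.025)).items():
    w=P(*p); d=w[:2]-o; print(n,w.round(4),'clamp',(d@ex).round(4),(d@ey).round(4))
for n,p in dict(bin_rim=(200,272,.105),pot=(217,210,.095),amber=(164,240,.05),cup=(474,267,.085),jar=(472,227,.05)).items(): print(n,at(c,*p).round(3))
```

```text
sides [np.float64(0.3373), np.float64(0.1982), np.float64(0.3369), np.float64(0.1982)]
clamp [ 0.5299307  -0.02978814] ex [-0.24081908 -0.97057002] ang -103.93488791467047
a [0.5793 0.0218 0.038 ] clamp -0.0619 0.0355
b [0.4871 0.0536 0.038 ] clamp -0.0706 -0.0617
handle [ 0.5261 -0.0436  0.101 ] clamp 0.0143 -0.0004
ptr [ 0.6035 -0.0631  0.026 ] clamp 0.0146 0.0794
mark [ 0.601  -0.1392  0.025 ] clamp 0.0891 0.0953
bin_rim [0.435 0.305 0.105]
pot [0.598 0.268 0.095]
amber [0.525 0.42  0.05 ]
cup [ 0.449 -0.403  0.085]
jar [ 0.56  -0.412  0.05 ]
```

Request:
step_arm:
  series:
    - {"x": 0.55, "y": -0.495, "z": 0, "az": -0.93, "grip": -1}
    - {"x": 0.55, "y": -0.495, "z": 0, "az": -0.93, "grip": -1}
    - {"x": 0.55, "y": -0.495, "z": 0, "az": -0.93, "grip": -1}
    - {"x": 0.55, "y": -0.495, "z": 0, "az": -0.93, "grip": -1}
    - {"x": 0.55, "y": -0.495, "z": 0, "az": -0.93, "grip": -1}
    - {"x": 0.55, "y": -0.495, "z": 0, "az": -0.93, "grip": -1}
    - {"x": 0.55, "y": -0.495, "z": 0, "az": -0.93, "grip": -1}
    - {"x": 0.55, "y": -0.495, "z": 0, "az": -0.93, "grip": -1}
    - {"x": 0.55, "y": -0.495, "z": 0, "az": -0.93, "grip": -1}

```text
validation failed for argument at $.se...
```

```bash
cat >> h.py <<'E'
def go(w,yaw):
    "units for the move: target TCP, yaw of tool y in world deg (tool down)"
    s=bot.read_state(); R0=Ro.from_rotvec(s['tcp_rot']); a=np.radians(yaw)
    y=np.array([np.cos(a),np.sin(a),0]); z=np.array([0,0,-1.]); R1=Ro.from_matrix(np.c_[np.cross(y,z),y,z])
    print('t',s['time'],'pos',s['tool_pos'].round(4),'q',s['q'].round(2)); print('shift',(tool(w)/.5).round(4),'turn',(np.degrees((R0.inv()*R1).as_rotvec())/30).round(3))
E
python3 -c "
from h import *
go([.5793,.0218,.14],-13.9)"
```

```text
t 0.1 pos [ 0.233  -0.6328  0.2301] q [-1.25  0.26  1.61  0.    1.27 -0.04]
shift [ 1.1022 -0.9889  0.1823] turn [-0.004 -0.002 -1.863]
```

Request:
step_arm:
  series:
    - {"x": 0.55, "y": -0.495, "z": 0.0, "ax": 0.0, "ay": 0.0, "az": -0.93, "grip": -1.0}
    - {"x": 0.55, "y": -0.495, "z": 0.0, "ax": 0.0, "ay": 0.0, "az": -0.93, "grip": -1.0}
    - {"x": 0.55, "y": -0.495, "z": 0.0, "ax": 0.0, "ay": 0.0, "az": -0.93, "grip": -1.0}
    - {"x": 0.55, "y": -0.495, "z": 0.0, "ax": 0.0, "ay": 0.0, "az": -0.93, "grip": -1.0}
    - {"x": 0.55, "y": -0.495, "z": 0.0, "ax": 0.0, "ay": 0.0, "az": -0.93, "grip": -1.0}
    - {"x": 0.55, "y": -0.495, "z": 0.0, "ax": 0.0, "ay": 0.0, "az": -0.93, "grip": -1.0}
    - {"x": 0.55, "y": -0.495, "z": 0.0, "ax": 0.0, "ay": 0.0, "az": -0.93, "grip": -1.0}
    - {"x": 0.55, "y": -0.495, "z": 0.0, "ax": 0.0, "ay": 0.0, "az": -0.93, "grip": -1.0}
  force: 40

```text
time: 0.9
tool_pos: [0.4067, -0.3023, 0.2308]
tcp_rot: [-2.865, -1.284, -0.001]
wrist_force: [-0.8, -0.5, 0.1]
width: 0.997
grip_force: 0.0
```

```bash
python3 -c "
from h import *
go([.5793,.0218,.14],-13.9)"
```

```text
t 0.9 pos [ 0.4067 -0.3023  0.2308] q [-0.69 -0.06  1.96  0.    1.24  0.04]
shift [ 0.7133 -0.1735  0.1828] turn [-0.002 -0.003 -0.927]
```

Request:
step_arm:
  series:
    - {"x": 0.71, "y": -0.174, "z": 0.1, "ax": 0.0, "ay": 0.0, "az": -0.93, "grip": -1.0}
    - {"x": 0.71, "y": -0.174, "z": 0.1, "ax": 0.0, "ay": 0.0, "az": -0.93, "grip": -1.0}
    - {"x": 0.71, "y": -0.174, "z": 0.1, "ax": 0.0, "ay": 0.0, "az": -0.93, "grip": -1.0}
    - {"x": 0.71, "y": -0.174, "z": 0.1, "ax": 0.0, "ay": 0.0, "az": -0.93, "grip": -1.0}
    - {"x": 0.71, "y": -0.174, "z": 0.1, "ax": 0.0, "ay": 0.0, "az": -0.93, "grip": -1.0}
    - {"x": 0.71, "y": -0.174, "z": 0.1, "ax": 0.0, "ay": 0.0, "az": -0.93, "grip": -1.0}
    - {"x": 0.71, "y": -0.174, "z": 0.1, "ax": 0.0, "ay": 0.0, "az": -0.93, "grip": -1.0}
    - {"x": 0.71, "y": -0.174, "z": 0.18, "ax": 0.0, "ay": 0.0, "az": -0.93, "grip": -1.0}
    - {"x": 0.71, "y": -0.174, "z": 0.18, "ax": 0.0, "ay": 0.0, "az": -0.93, "grip": -1.0}
    - {"x": 0.71, "y": -0.174, "z": 0.18, "ax": 0.0, "ay": 0.0, "az": -0.93, "grip": -1.0}

```text
time: 1.9
tool_pos: [0.5765, 0.0166, 0.1396]
tcp_rot: [-2.472, -1.935, 0.006]
wrist_force: [-0.6, 0.0, 0.7]
width: 0.996
grip_force: 0.0
```

```bash
python3 -c "
from h import *
snap('wrist','w1.png')
go([.5793,.0218,.02],-13.9)"
```

```text
t 1.95 pos [0.5776 0.0159 0.1412] q [-0.02  0.16  1.91 -0.    1.08  0.23]
shift [0.0125 0.0006 0.2424] turn [-0.002  0.001 -0.002]
```

View pics/w1.png

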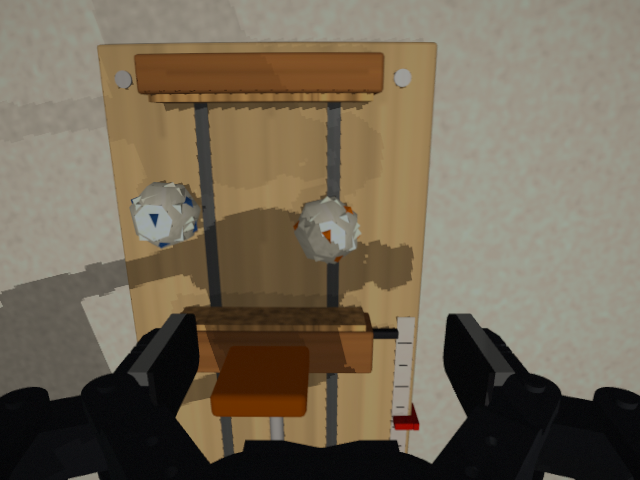

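The wrist view shows ball a at (328,230), ball b at (166,214), the pointer at (385,333) and the mark at (405,420), with its side face at about 427.

```bash
python3 -c "
from h import *
c=load('wrist'); ex=np.array([-.2408,-.9706]);ey=np.array([.9706,-.2408])
for n,p in dict(a=(328,230,.036),b=(166,214,.036),ptr=(385,333,.027),mark=(405,418,.03),c1=(97,43,.018),c2=(437,43,.018)).items():
  w=at(c,*p); print(n,w.round(4),w[:2]@ex,w[:2]@ey)
go([.5793,.0218,.02],-13.9)"
```

```text
a [0.5828 0.0221 0.036 ] -0.16182154226904555 0.5603657863276683
b [0.4906 0.0552 0.036 ] -0.17167389844976774 0.46285266714102763
ptr [ 0.6028 -0.0596  0.027 ] -0.08730345475559619 0.5994473534872612
mark [ 0.6034 -0.1289  0.03  ] -0.02017845670759444 0.6166785062898006
c1 [0.4775 0.1599 0.018 ] -0.27019628574986954 0.42493341081905145
c2 [0.6695 0.1111 0.018 ] -0.26909528081917294 0.623074915313759
t 1.95 pos [0.5776 0.0159 0.1412] q [-0.02  0.16  1.91 -0.    1.08  0.23]
shift [0.0125 0.0006 0.2424] turn [-0.002  0.001 -0.002]
```

Request:
step_arm:
  series:
    - {"x": 0.013, "y": 0.004, "z": 0.1, "ax": 0.0, "ay": 0.0, "az": 0.0, "grip": -1.0}
    - {"x": 0.013, "y": 0.004, "z": 0.18, "ax": 0.0, "ay": 0.0, "az": 0.0, "grip": -1.0}
    - {"x": 0.013, "y": 0.004, "z": 0.24, "ax": 0.0, "ay": 0.0, "az": 0.0, "grip": -1.0}
    - {"x": 0.013, "y": 0.004, "z": 0.24, "ax": 0.0, "ay": 0.0, "az": 0.0, "grip": -1.0}
    - {"x": 0.013, "y": 0.004, "z": 0.24, "ax": 0.0, "ay": 0.0, "az": 0.0, "grip": 1.0}
    - {"x": 0.013, "y": 0.004, "z": 0.24, "ax": 0.0, "ay": 0.0, "az": 0.0, "grip": 1.0}
    - {"x": 0.013, "y": 0.004, "z": 0.24, "ax": 0.0, "ay": 0.0, "az": 0.0, "grip": 1.0}
    - {"x": 0.013, "y": 0.004, "z": 0.24, "ax": 0.0, "ay": 0.0, "az": 0.0, "grip": 1.0}
    - {"x": 0.013, "y": 0.004, "z": 0.24, "ax": 0.0, "ay": 0.0, "az": 0.0, "grip": 1.0}
    - {"x": 0.013, "y": 0.004, "z": 0.24, "ax": 0.0, "ay": 0.0, "az": 0.0, "grip": 1.0}
  force: 25

```text
time: 2.95
tool_pos: [0.5839, 0.0218, 0.0245]
tcp_rot: [2.472, 1.933, 0.006]
wrist_force: [-0.9, -1.8, 6.9]
width: 0.456
grip_force: 24.7
```

```bash
python3 -c "
from h import *
go([.435,.305,.2],-13.9);go([.435,.305,.12],-13.9)"
```

```text
t 2.95 pos [0.5839 0.0218 0.0245] q [-0.01  0.3   1.98 -0.    0.86  0.24]
shift [ 0.4781 -0.4241 -0.3529] turn [ 0.01  -0.001 -0.002]
t 2.95 pos [0.5839 0.0218 0.0245] q [-0.01  0.3   1.98 -0.    0.86  0.24]
shift [ 0.478  -0.4249 -0.1929] turn [ 0.01  -0.001 -0.002]
```

Request:
step_arm:
  series:
    - {"x": 0.013, "y": 0.0, "z": -0.1, "ax": 0.0, "ay": 0.0, "az": 0.0, "grip": 1.0}
    - {"x": 0.03, "y": -0.02, "z": -0.2, "ax": 0.0, "ay": 0.0, "az": 0.0, "grip": 1.0}
    - {"x": 0.1, "y": -0.08, "z": -0.25, "ax": 0.0, "ay": 0.0, "az": 0.0, "grip": 1.0}
    - {"x": 0.478, "y": -0.42, "z": -0.3, "ax": 0.0, "ay": 0.0, "az": 0.0, "grip": 1.0}
    - {"x": 0.478, "y": -0.42, "z": -0.3, "ax": 0.0, "ay": 0.0, "az": 0.0, "grip": 1.0}
    - {"x": 0.478, "y": -0.42, "z": -0.3, "ax": 0.0, "ay": 0.0, "az": 0.0, "grip": 1.0}
    - {"x": 0.478, "y": -0.42, "z": -0.3, "ax": 0.0, "ay": 0.0, "az": 0.0, "grip": 1.0}
    - {"x": 0.478, "y": -0.42, "z": -0.3, "ax": 0.0, "ay": 0.0, "az": 0.0, "grip": 1.0}
    - {"x": 0.478, "y": -0.42, "z": -0.3, "ax": 0.0, "ay": 0.0, "az": 0.0, "grip": 1.0}
    - {"x": 0.478, "y": -0.42, "z": -0.3, "ax": 0.0, "ay": 0.0, "az": 0.0, "grip": 1.0}
    - {"x": 0.478, "y": -0.42, "z": -0.2, "ax": 0.0, "ay": 0.0, "az": 0.0, "grip": 1.0}
    - {"x": 0.478, "y": -0.42, "z": -0.2, "ax": 0.0, "ay": 0.0, "az": 0.0, "grip": 1.0}

```text
time: 4.15
tool_pos: [0.4323, 0.301, 0.1162]
tcp_rot: [-2.476, -1.933, 0.016]
wrist_force: [-0.7, -0.8, -0.1]
width: 0.458
grip_force: 25.7
```

```bash
python3 -c "
from h import *
print(bot.read_state()['width'])
snap('wrist','w2.png')
go([.435,.305,.12],-13.9)"
```

```text
0.4577798084742834
t 4.2 pos [0.4335 0.3016 0.1184] q [ 0.56  0.09  2.03 -0.    1.03  0.81]
shift [ 0.0073  0.0012 -0.0033] turn [-0.009  0.011 -0.006]
```

View pics/w2.png

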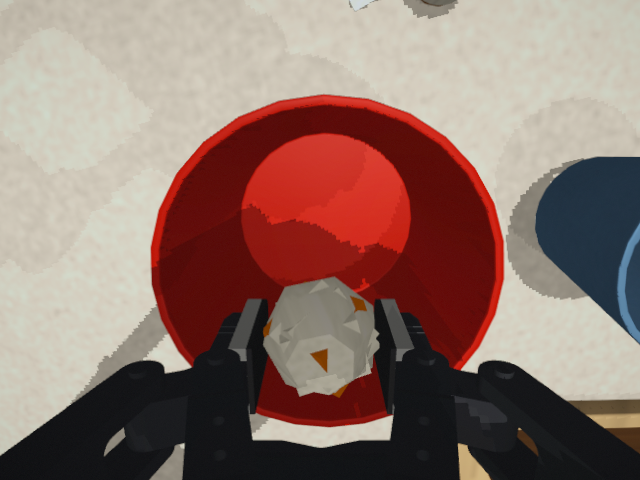

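The ball is held at (320,340). The bin rim spans (151 to 503, 95 to 427), and its floor is centred at (327,215).

```bash
python3 -c "
from h import *
c=load('wrist')
for p in((151,255),(503,255),(327,96),(327,425)): print(at(c,*p,.105).round(4))
"
```

```text
[0.3746 0.3378 0.105 ]
[0.5066 0.3051 0.105 ]
[0.4546 0.3776 0.105 ]
[0.4218 0.2442 0.105 ]
```

Request:
step_arm:
  series:
    - {"x": 0.022, "y": 0.0, "z": 0.0, "ax": 0.0, "ay": 0.0, "az": 0.0, "grip": 1.0}
    - {"x": 0.022, "y": 0.0, "z": 0.0, "ax": 0.0, "ay": 0.0, "az": 0.0, "grip": 1.0}
    - {"x": 0.022, "y": 0.0, "z": 0.0, "ax": 0.0, "ay": 0.0, "az": 0.0, "grip": -1.0}
    - {"x": 0.022, "y": 0.0, "z": 0.0, "ax": 0.0, "ay": 0.0, "az": 0.0, "grip": -1.0}
    - {"x": 0.022, "y": 0.0, "z": 0.0, "ax": 0.0, "ay": 0.0, "az": 0.0, "grip": -1.0}
    - {"x": 0.022, "y": 0.0, "z": 0.0, "ax": 0.0, "ay": 0.0, "az": 0.0, "grip": -1.0}
    - {"x": 0.022, "y": 0.0, "z": 0.0, "ax": 0.0, "ay": 0.0, "az": 0.0, "grip": -1.0}
    - {"x": 0.022, "y": 0.0, "z": -0.1, "ax": 0.0, "ay": 0.0, "az": 0.0, "grip": -1.0}

```text
time: 5.0
tool_pos: [0.433, 0.312, 0.1642]
tcp_rot: [-2.474, -1.934, 0.025]
wrist_force: [0.0, 0.6, -0.0]
width: 0.996
grip_force: 0.0
```

```bash
python3 -c "
from h import *
go([.4895,.0545,.12],-13.9)"
```

```text
t 5.0 pos [0.433  0.312  0.1642] q [ 0.58  0.06  1.97 -0.    1.13  0.82]
shift [-0.4714  0.2351  0.0913] turn [-0.021  0.022 -0.003]
```

Request:
step_arm:
  series:
    - {"x": -0.1, "y": 0.05, "z": -0.05, "ax": 0.0, "ay": 0.0, "az": 0.0, "grip": -1.0}
    - {"x": -0.47, "y": 0.235, "z": -0.05, "ax": 0.0, "ay": 0.0, "az": 0.0, "grip": -1.0}
    - {"x": -0.47, "y": 0.235, "z": -0.05, "ax": 0.0, "ay": 0.0, "az": 0.0, "grip": -1.0}
    - {"x": -0.47, "y": 0.235, "z": -0.05, "ax": 0.0, "ay": 0.0, "az": 0.0, "grip": -1.0}
    - {"x": -0.47, "y": 0.235, "z": -0.05, "ax": 0.0, "ay": 0.0, "az": 0.0, "grip": -1.0}
    - {"x": -0.47, "y": 0.235, "z": -0.05, "ax": 0.0, "ay": 0.0, "az": 0.0, "grip": -1.0}
    - {"x": -0.47, "y": 0.235, "z": -0.05, "ax": 0.0, "ay": 0.0, "az": 0.0, "grip": -1.0}
    - {"x": -0.47, "y": 0.235, "z": 0.09, "ax": 0.0, "ay": 0.0, "az": 0.0, "grip": -1.0}
    - {"x": -0.47, "y": 0.235, "z": 0.09, "ax": 0.0, "ay": 0.0, "az": 0.0, "grip": -1.0}
    - {"x": -0.47, "y": 0.235, "z": 0.09, "ax": 0.0, "ay": 0.0, "az": 0.0, "grip": -1.0}

```text
time: 6.0
tool_pos: [0.4916, 0.0597, 0.1224]
tcp_rot: [-2.471, -1.932, 0.01]
wrist_force: [-0.3, 0.5, 0.0]
width: 0.998
grip_force: 0.0
```

```bash
python3 -c "
from h import *
go([.4895,.0545,.021],-13.9)"
```

```text
t 6.0 pos [0.4916 0.0597 0.1224] q [0.07 0.03 2.09 0.   1.04 0.31]
shift [-0.0106 -0.      0.2028] turn [-0.015  0.004 -0.002]
```

Request:
step_arm:
  series:
    - {"x": -0.004, "y": 0.0, "z": 0.1, "ax": 0.0, "ay": 0.0, "az": 0.0, "grip": -1.0}
    - {"x": -0.004, "y": 0.0, "z": 0.16, "ax": 0.0, "ay": 0.0, "az": 0.0, "grip": -1.0}
    - {"x": -0.004, "y": 0.0, "z": 0.196, "ax": 0.0, "ay": 0.0, "az": 0.0, "grip": -1.0}
    - {"x": -0.004, "y": 0.0, "z": 0.196, "ax": 0.0, "ay": 0.0, "az": 0.0, "grip": -1.0}
    - {"x": -0.004, "y": 0.0, "z": 0.196, "ax": 0.0, "ay": 0.0, "az": 0.0, "grip": 1.0}
    - {"x": -0.004, "y": 0.0, "z": 0.196, "ax": 0.0, "ay": 0.0, "az": 0.0, "grip": 1.0}
    - {"x": -0.004, "y": 0.0, "z": 0.196, "ax": 0.0, "ay": 0.0, "az": 0.0, "grip": 1.0}
    - {"x": -0.004, "y": 0.0, "z": 0.196, "ax": 0.0, "ay": 0.0, "az": 0.0, "grip": 1.0}
    - {"x": -0.004, "y": 0.0, "z": 0.196, "ax": 0.0, "ay": 0.0, "az": 0.0, "grip": 1.0}
    - {"x": -0.004, "y": 0.0, "z": 0.196, "ax": 0.0, "ay": 0.0, "az": 0.0, "grip": 1.0}

```text
time: 7.0
tool_pos: [0.4966, 0.0573, 0.0304]
tcp_rot: [2.474, 1.933, 0.005]
wrist_force: [-1.3, 1.1, 6.4]
width: 0.453
grip_force: 24.7
```

```bash
python3 -c "
from h import *
go([.438,.312,.12],-13.9)"
```

```text
t 7.0 pos [0.4966 0.0573 0.0304] q [0.06 0.15 2.15 0.   0.83 0.31]
shift [ 0.4662 -0.2364 -0.1792] turn [ 0.006 -0.003 -0.003]
```

Request:
step_arm:
  series:
    - {"x": 0.0, "y": 0.0, "z": -0.08, "ax": 0.0, "ay": 0.0, "az": 0.0, "grip": 1.0}
    - {"x": 0.0, "y": 0.0, "z": -0.16, "ax": 0.0, "ay": 0.0, "az": 0.0, "grip": 1.0}
    - {"x": 0.1, "y": -0.05, "z": -0.25, "ax": 0.0, "ay": 0.0, "az": 0.0, "grip": 1.0}
    - {"x": 0.475, "y": -0.236, "z": -0.3, "ax": 0.0, "ay": 0.0, "az": 0.0, "grip": 1.0}
    - {"x": 0.475, "y": -0.236, "z": -0.3, "ax": 0.0, "ay": 0.0, "az": 0.0, "grip": 1.0}
    - {"x": 0.475, "y": -0.236, "z": -0.3, "ax": 0.0, "ay": 0.0, "az": 0.0, "grip": 1.0}
    - {"x": 0.475, "y": -0.236, "z": -0.3, "ax": 0.0, "ay": 0.0, "az": 0.0, "grip": 1.0}
    - {"x": 0.475, "y": -0.236, "z": -0.3, "ax": 0.0, "ay": 0.0, "az": 0.0, "grip": 1.0}
    - {"x": 0.475, "y": -0.236, "z": -0.3, "ax": 0.0, "ay": 0.0, "az": 0.0, "grip": 1.0}
    - {"x": 0.475, "y": -0.236, "z": -0.195, "ax": 0.0, "ay": 0.0, "az": 0.0, "grip": 1.0}
    - {"x": 0.475, "y": -0.236, "z": -0.195, "ax": 0.0, "ay": 0.0, "az": 0.0, "grip": 1.0}

```text
time: 8.1
tool_pos: [0.4341, 0.3132, 0.121]
tcp_rot: [-2.475, -1.935, 0.015]
wrist_force: [-0.9, -1.2, -0.5]
width: 0.454
grip_force: 25.6
```

```bash
python3 -c "
from h import *
go([.438,.312,.12],-13.9)"
```

```text
t 8.1 pos [0.4341 0.3132 0.121 ] q [ 0.58  0.1   2.01 -0.    1.04  0.82]
shift [-0.0004  0.0081  0.0019] turn [-0.012  0.014 -0.002]
```

Held and over the bin. Release.

Request:
step_arm:
  series:
    - {"x": 0.0, "y": 0.0, "z": 0.0, "ax": 0.0, "ay": 0.0, "az": 0.0, "grip": 1.0}
    - {"x": 0.0, "y": 0.0, "z": 0.0, "ax": 0.0, "ay": 0.0, "az": 0.0, "grip": -1.0}
    - {"x": 0.0, "y": 0.0, "z": 0.0, "ax": 0.0, "ay": 0.0, "az": 0.0, "grip": -1.0}
    - {"x": 0.0, "y": 0.0, "z": 0.0, "ax": 0.0, "ay": 0.0, "az": 0.0, "grip": -1.0}
    - {"x": 0.0, "y": 0.0, "z": 0.0, "ax": 0.0, "ay": 0.0, "az": 0.0, "grip": -1.0}
    - {"x": 0.0, "y": 0.0, "z": 0.0, "ax": 0.0, "ay": 0.0, "az": 0.0, "grip": -1.0}
    - {"x": 0.0, "y": 0.0, "z": -0.1, "ax": 0.0, "ay": 0.0, "az": 0.0, "grip": -1.0}
    - {"x": 0.0, "y": 0.0, "z": -0.2, "ax": 0.0, "ay": 0.0, "az": 0.0, "grip": -1.0}

```text
time: 8.9
tool_pos: [0.4362, 0.3149, 0.2247]
tcp_rot: [-2.475, -1.934, 0.009]
wrist_force: [1.4, 0.8, 0.4]
width: 1.001
grip_force: 0.0
```

```bash
python3 -c "
from h import *
snap('wrist','w3.png')
go([.527,-.041,.17],-103.9);go([.527,-.041,.17],76.1)"
```

```text
t 8.95 pos [0.4414 0.3184 0.2366] q [0.58 0.   1.89 0.   1.24 0.82]
shift [-0.6573  0.3387  0.13  ] turn [-1.000e-03 -2.600e-02  2.997e+00]
t 8.95 pos [0.4414 0.3184 0.2366] q [0.58 0.   1.89 0.   1.24 0.82]
shift [-0.6573  0.3387  0.13  ] turn [ 2.600e-02 -1.000e-03 -3.003e+00]
```

View pics/w3.png

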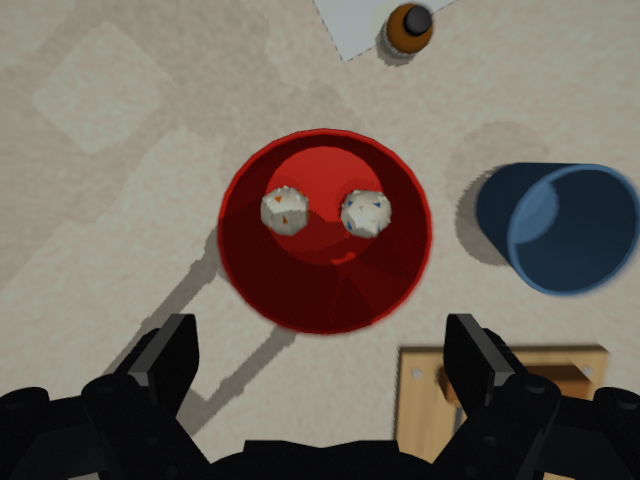

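Both balls are in the bin, at (285,211) and (366,213). Next is the handle.

Request:
step_arm:
  series:
    - {"x": -0.33, "y": 0.17, "z": 0.0, "ax": 0.0, "ay": 0.0, "az": 1.0, "grip": -1.0}
    - {"x": -0.33, "y": 0.17, "z": 0.0, "ax": 0.0, "ay": 0.0, "az": 1.0, "grip": -1.0}
    - {"x": -0.33, "y": 0.17, "z": 0.0, "ax": 0.0, "ay": 0.0, "az": 1.0, "grip": -1.0}
    - {"x": -0.33, "y": 0.17, "z": 0.0, "ax": 0.0, "ay": 0.0, "az": 1.0, "grip": -1.0}
    - {"x": -0.33, "y": 0.17, "z": 0.0, "ax": 0.0, "ay": 0.0, "az": 1.0, "grip": -1.0}

```text
time: 9.45
tool_pos: [0.4812, 0.1316, 0.226]
tcp_rot: [2.894, 1.219, 0.001]
wrist_force: [-1.1, 0.0, -0.1]
width: 0.997
grip_force: 0.0
```

```bash
python3 -c "
from h import *
go([.527,-.041,.17],-103.9)"
```

```text
t 9.45 pos [0.4812 0.1316 0.226 ] q [ 0.22 -0.07  1.98 -0.    1.23  0.99]
shift [-0.183   0.3066  0.1125] turn [ 3.000e-03 -1.000e-03  1.986e+00]
```

Request:
step_arm:
  series:
    - {"x": -0.18, "y": 0.306, "z": 0.0, "ax": 0.0, "ay": 0.0, "az": 1.0, "grip": -1.0}
    - {"x": -0.18, "y": 0.306, "z": 0.0, "ax": 0.0, "ay": 0.0, "az": 1.0, "grip": -1.0}
    - {"x": -0.18, "y": 0.306, "z": 0.0, "ax": 0.0, "ay": 0.0, "az": 1.0, "grip": -1.0}
    - {"x": -0.18, "y": 0.306, "z": 0.0, "ax": 0.0, "ay": 0.0, "az": 1.0, "grip": -1.0}
    - {"x": -0.18, "y": 0.306, "z": 0.0, "ax": 0.0, "ay": 0.0, "az": 1.0, "grip": -1.0}
    - {"x": -0.18, "y": 0.306, "z": 0.0, "ax": 0.0, "ay": 0.0, "az": 1.0, "grip": -1.0}

```text
time: 10.05
tool_pos: [0.528, -0.0354, 0.2256]
tcp_rot: [-3.11, -0.438, 0.001]
wrist_force: [0.1, 0.6, 0.8]
width: 0.997
grip_force: 0.0
```

Request:
step_arm:
  series:
    - {"x": 0.0, "y": 0.0, "z": 0.05, "ax": 0.0, "ay": 0.0, "az": 0.99, "grip": -1.0}
    - {"x": 0.0, "y": 0.0, "z": 0.1, "ax": 0.0, "ay": 0.0, "az": 0.99, "grip": -1.0}
    - {"x": 0.0, "y": 0.0, "z": 0.1, "ax": 0.0, "ay": 0.0, "az": 0.99, "grip": -1.0}
    - {"x": 0.0, "y": 0.0, "z": 0.1, "ax": 0.0, "ay": 0.0, "az": 0.99, "grip": -1.0}
    - {"x": 0.0, "y": 0.0, "z": 0.1, "ax": 0.0, "ay": 0.0, "az": 0.99, "grip": -1.0}
    - {"x": 0.0, "y": 0.0, "z": 0.1, "ax": 0.0, "ay": 0.0, "az": 0.99, "grip": -1.0}

```text
time: 10.65
tool_pos: [0.528, -0.0343, 0.176]
tcp_rot: [-3.12, 0.368, -0.0]
wrist_force: [0.4, 0.1, -0.5]
width: 0.999
grip_force: 0.0
```

```bash
python3 -c "
from h import *
go([.527,-.041,.062],-103.9)"
```

```text
t 10.65 pos [ 0.528  -0.0343  0.176 ] q [-0.11  0.03  1.98  0.    1.14  1.69]
shift [0.0012 0.0136 0.2279] turn [-0.001 -0.     0.015]
```

Request:
step_arm:
  series:
    - {"x": 0.001, "y": 0.013, "z": 0.08, "ax": 0.0, "ay": 0.0, "az": 0.015, "grip": -1.0}
    - {"x": 0.001, "y": 0.013, "z": 0.16, "ax": 0.0, "ay": 0.0, "az": 0.015, "grip": -1.0}
    - {"x": 0.001, "y": 0.013, "z": 0.227, "ax": 0.0, "ay": 0.0, "az": 0.015, "grip": -1.0}
    - {"x": 0.001, "y": 0.013, "z": 0.227, "ax": 0.0, "ay": 0.0, "az": 0.015, "grip": -1.0}
    - {"x": 0.001, "y": 0.013, "z": 0.227, "ax": 0.0, "ay": 0.0, "az": 0.015, "grip": 1.0}
    - {"x": 0.001, "y": 0.013, "z": 0.227, "ax": 0.0, "ay": 0.0, "az": 0.015, "grip": 1.0}
    - {"x": 0.001, "y": 0.013, "z": 0.227, "ax": 0.0, "ay": 0.0, "az": 0.015, "grip": 1.0}
    - {"x": 0.001, "y": 0.013, "z": 0.227, "ax": 0.0, "ay": 0.0, "az": 0.015, "grip": 1.0}
    - {"x": 0.001, "y": 0.013, "z": 0.227, "ax": 0.0, "ay": 0.0, "az": 0.015, "grip": 1.0}
    - {"x": 0.001, "y": 0.013, "z": 0.227, "ax": 0.0, "ay": 0.0, "az": 0.015, "grip": 1.0}
    - {"x": 0.001, "y": 0.013, "z": 0.227, "ax": 0.0, "ay": 0.0, "az": 0.015, "grip": 1.0}
  force: 60

```text
time: 11.75
tool_pos: [0.5277, -0.0434, 0.0638]
tcp_rot: [3.116, -0.385, 0.003]
wrist_force: [-3.3, -5.5, 5.3]
width: 0.154
grip_force: 59.0
```

```bash
python3 -c "
from h import *
go([.527,-.041,.062],-103.9)"
```

```text
t 11.75 pos [ 0.5277 -0.0434  0.0638] q [-0.13  0.16  2.07 -0.    0.91  1.69]
shift [-0.0025 -0.0043  0.0037] turn [ 0.003 -0.004 -0.006]
```

Request:
step_arm:
  series:
    - {"x": 0.0, "y": 0.03, "z": 0.0, "ax": 0.0, "ay": 0.0, "az": 0.0, "grip": 1.0}
    - {"x": 0.0, "y": 0.06, "z": 0.0, "ax": 0.0, "ay": 0.0, "az": 0.0, "grip": 1.0}
    - {"x": 0.0, "y": 0.09, "z": 0.0, "ax": 0.0, "ay": 0.0, "az": 0.0, "grip": 1.0}
    - {"x": 0.0, "y": 0.12, "z": 0.0, "ax": 0.0, "ay": 0.0, "az": 0.0, "grip": 1.0}
    - {"x": 0.0, "y": 0.14, "z": 0.0, "ax": 0.0, "ay": 0.0, "az": 0.0, "grip": 1.0}
    - {"x": 0.0, "y": 0.14, "z": 0.0, "ax": 0.0, "ay": 0.0, "az": 0.0, "grip": 1.0}
    - {"x": 0.0, "y": 0.14, "z": 0.0, "ax": 0.0, "ay": 0.0, "az": 0.0, "grip": 1.0}
    - {"x": 0.0, "y": 0.14, "z": 0.0, "ax": 0.0, "ay": 0.0, "az": 0.0, "grip": 1.0}

```text
time: 12.55
tool_pos: [0.5116, -0.1088, 0.0639]
tcp_rot: [-3.115, 0.387, -0.005]
wrist_force: [3.0, 8.0, 3.7]
width: 0.156
grip_force: 59.2
```

```bash
python3 -c "
from h import *
go([.527,-.041,.062],-103.9)
snap('wrist','w4.png')
c=snap('top'); t=c['img'][185:245,330:410,::-1]
cv2.imwrite('pics/top4.png',cv2.resize(t,None,fx=8,fy=8,interpolation=cv2.INTER_CUBIC))"
```

```text
t 12.55 pos [ 0.5116 -0.1088  0.0639] q [-0.26  0.14  2.08  0.    0.91  1.56]
shift [-0.0033 -0.139   0.0041] turn [-0.006 -0.006 -0.008]
```

View pics/w4.png

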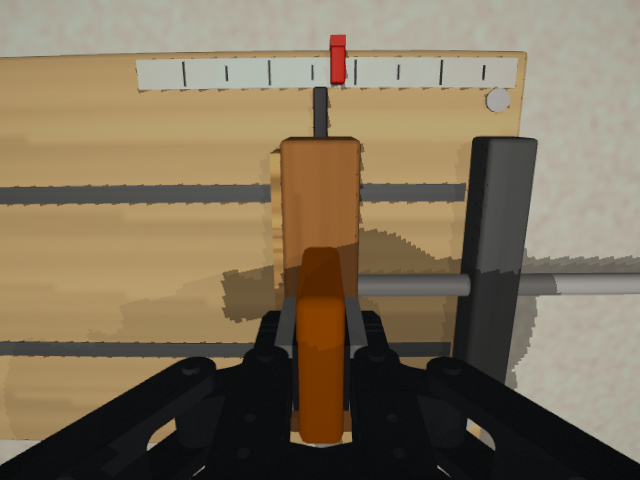

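The pointer's centre line is at about (320.5,100) and the mark at (338,80), so about 17 px remain.

```bash
python3 -c "
from h import *
c=load('wrist'); ex=np.array([-.2408,-.9706])
p=at(c,320.5,95,.029)[:2]@ex
for z in(.018,.025,.035): print(at(c,338,65,z)[:2]@ex-p)
y=lambda u,v:at(c,u,v,.018)
d=(y(517,87)-y(138,90))[:2]; print(np.degrees(np.arctan2(d[1],d[0])))
print(at(c,345.5,65,.025)[:2]@ex-at(c,330.5,65,.025)[:2]@ex)"
```

```text
0.007321313181242024
0.007070210982899269
0.0067114935566952895
-103.72020139596587
0.006029274551832414
```

Request:
step_arm:
  series:
    - {"x": 0.0, "y": 0.007, "z": 0.0, "ax": 0.0, "ay": 0.0, "az": 0.0, "grip": 1.0}
    - {"x": 0.0, "y": 0.0145, "z": 0.0, "ax": 0.0, "ay": 0.0, "az": 0.0, "grip": 1.0}
    - {"x": 0.0, "y": 0.0145, "z": 0.0, "ax": 0.0, "ay": 0.0, "az": 0.0, "grip": 1.0}
    - {"x": 0.0, "y": 0.0145, "z": 0.0, "ax": 0.0, "ay": 0.0, "az": 0.0, "grip": 1.0}
    - {"x": 0.0, "y": 0.0145, "z": 0.0, "ax": 0.0, "ay": 0.0, "az": 0.0, "grip": 1.0}
    - {"x": 0.0, "y": 0.0145, "z": 0.0, "ax": 0.0, "ay": 0.0, "az": 0.0, "grip": 1.0}
    - {"x": 0.0, "y": 0.0145, "z": 0.0, "ax": 0.0, "ay": 0.0, "az": 0.0, "grip": 1.0}

```text
time: 13.35
tool_pos: [0.5099, -0.1156, 0.0638]
tcp_rot: [-3.115, 0.386, -0.005]
wrist_force: [3.3, 9.3, 3.7]
width: 0.157
grip_force: 59.2
```

```bash
python3 -c "
from h import *
c=snap('wrist')
cv2.imwrite('pics/w5.png',cv2.resize(c['img'][20:170,240:440,::-1],None,fx=4,fy=4))"
```

```text
(no output)
```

View pics/w5.png

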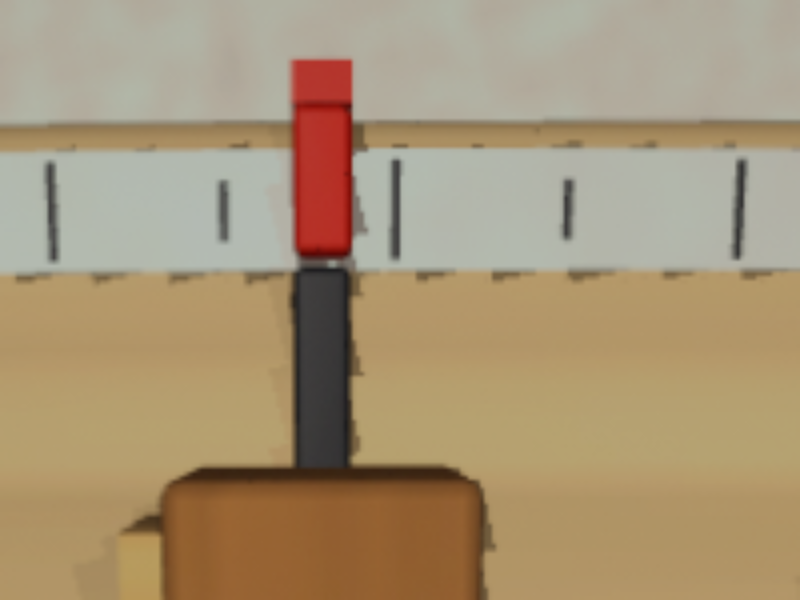

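The pointer (crop column 322) is lined up with the mark (column 323). I'm handing in the job with the handle still held.

```bash
python3 -c "
from h import *
print(bot.finish_job())"
```

```text
the job is handed in; nothing more can be done
None
```

Job handed in: both paper balls are in the red bin, and the gripper is still holding the clamp handle with the pointer lined up at the red mark, though no pass/fail verdict came back.

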